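Zero the tare knob and weigh the lemons on the hanging scale

TASK

Weigh the basket of lemons on the hanging scale: first turn the red tare knob counter-clockwise all the way back to its zero stop, then hang the basket by its handle on the scale's twin hook, with the bar lying in both hook valleys. Keep the basket upright on the way, leave it hanging still and free, and do not knock the earbud case about.

Things in the scene. Friction and masses are not known exactly. Their poses are not given: they have to be found in the camera images.
- scale_stand: Hanging scale, fixed. Origin on the worktop under the mast's axis; +x points away from the hook (hook sticks out to -x, roughly towards the robot), +y to the tare knob. Grey foot 12 mm high, x -60 to +35, y -37 to +215 mm, with a tongue to x = -100 under the hook. Mast 36 x 50 mm, 207 mm high.
- hook_seat (a point): Where the middle of the handle bar's centre line rests, between two parallel prongs (8 mm thick, at y +-42 mm; run along x; axes as scale_stand). 95 mm before the mast's axis, 185 mm above the worktop unloaded. Valley floor 14 mm long, 5 mm below here. Tip in front (-x) ends 22 mm out, 19 mm up; behind, prong rises 10 mm to the plate 70 mm back, top 14 mm up. Free between and above the prongs.
- hook (a joint): Slide of the sprung hook carriage on the mast, in m: 0 unloaded, grows as it goes down (stop at 0.03). Spring 300 N/m, damped; the basket's weight lowers it about 11 to 18 mm.
- tare (a joint): Angle of the red tare knob, in rad: 0 at its zero stop (grip bar along scale_stand's x axis, in line with the white zero mark), grows clockwise seen from above (stop at 2.2). It starts at 0.6 to 1.3, so turn it counter-clockwise to zero. It stays where it is left (friction 0.05 N m).
- tare_grip (a point): On the axis of the red tare knob, 49 mm above the worktop, 7 mm below the top of its upright grip bar (46 mm long, 14 mm wide, 30 mm high, standing on a 48 mm disc whose top is 23 mm below this point); turns with the knob: its x runs along the bar, which is gripped across its 14 mm. The knob stands 165 mm to the +y side of the mast.
- basket: White metal basket, five lemons fixed in it, 0.34 to 0.55 kg, loose. Origin: centre of underside, z up. Tub 110 (x) by 132 (y) by 62 mm high; lemons up to 77 mm. Fixed upright steel handle along y: bar 10 mm thick, centre line 125 mm up, straight over y +-56 mm; uprights 10 mm thick at y +-63 mm. May hang either way round. The tub goes under the prongs, so bring it in from the hook's front.
- basket_grip (a point): Centre of the handle bar, 125 mm above the basket's underside; axes as basket. Here a flat-sided wooden sleeve 16 mm wide (x), 40 mm long (y) and 16 mm high sits on the bar: the place to grip, fingers closing along the basket's x.
- earbud_case: Bystander: small white earbud case with a black band, 46 x 60 x 25 mm, lying loose on the worktop in front of the scale; origin at the centre of its underside.

How it is judged:
On the way, in this order (a step that is already met when the one before it is completed fails the run):
1. the tare knob is turned back to its zero stop while the basket is not yet on the hook (value of joint tare below 0.06 rad and value of joint hook below 0.004 m), for 0.2 s.
2. the basket hangs on the hook by its handle (distance between basket_grip and hook_seat below 0.022 m and value of joint hook above 0.005 m), for 0.2 s.
At the end, for the whole second after the job is handed in: Tare knob within 0.06 rad of its zero stop; basket upright (within 0.25 rad), still (under 0.05 m/s), hanging with its bar in both hook valleys (bar middle within 13 mm along the prongs, 18 mm sideways, 6 mm in height of hook_seat), pulling the hook down more than 5 mm (value of joint tare below 0.06 rad and value of joint hook above 0.005 m and x of basket_grip in the frame of hook_seat between -0.013 and 0.013 m and y of basket_grip in the frame of hook_seat between -0.018 and 0.018 m and z of basket_grip in the frame of hook_seat between -0.006 and 0.006 m and angle between basket's own z axis and vertical below 0.25 rad and linear speed of basket below 0.05 m/s); the robot touches nothing.
It fails at once if the basket is tipped more than 0.6 rad (angle between basket's own z axis and vertical above 0.6 rad).
It fails at once if the earbud case is moved more than 30 mm (distance of earbud_case from where it was at the start of the episode above 0.03 m).
It also fails if it takes over 69 s, if anything falls off the work surface, if the arm or the gripper's body presses on something with over 40 N, if the wrist force passes 120 N, or if a joint passes its speed limit or range.

ROBOT

A 6-joint arm with a two-finger parallel gripper is mounted at the origin on a cart in front of the work surface, level with it; the furniture and walls round the work are solid. World frame = base frame: x ahead of the robot, y to its left, z up, the work surface at z = 0. Lengths are in m, angles in rad, forces in N, time in s.
With the tool pointing down it reaches from about 0.3 to 0.775 m from the base axis. Payload 14.6 kg.
Tool frame: the origin (TCP) lies between the finger pads; the fingertips stand ctrl.tip_extent ahead of it and the grasp point (between the pads) lies 3 mm ahead of it (ctrl.tip_extent is the distance from the TCP to the fingertips, in m); z points along the fingers, y is the line along which they close (so a half turn about z gives the same grasp; the last joint's range is limited). The gripper opens to 94 mm and grips with 3 to 60 N. Pads are 16 mm wide; open, the fingers measure 119 mm over their backs; the gripper's body (75 mm by 177 mm) begins 78 mm behind the grasp point.
Start: joints at [-1.187, 0.3, 1.521, -0, 1.321, -0.067], TCP at [0.24, -0.495, 0.227] pointing down, gripper open.
Joint ranges: [-3.03, 3.03], [-0.79, 2.21], [0.23, 2.52], [-1.04, 4.18], [0, 3.07], [-2.55, 2.55]. Speed limits (rad/s): [2.22, 2.22, 2.57, 3.14, 3.14, 3.14].

INTERFACE

Orientations are given as [roll, pitch, yaw] about the fixed x, y, z axes, in that order (R = Rz(yaw) Ry(pitch) Rx(roll)).
In Python, from station import ctrl, cams, status gives the robot as it stands (ctrl), with the cameras (cams) and the readings (status).
- The arm moves only by the shell command python3 shift.py 'ROWS' [OPENING] [FORCE]. ROWS is a JSON list of rows, 1 to 10 of them, each of 6 numbers: dx, dy, dz in m, then a rotation vector rx, ry, rz in rad; each row shifts and turns the commanded pose from where the row before left it, along the tool's axes as they then stand; what a row does not reach is not made up. A row lasts 1/10 s, in which the tool goes at most 0.05 m and 0.15 rad, less where a joint would pass 70% of its speed; a pose out of reach is approached as far as the arm can. OPENING is the finger opening in m, set as the command begins (- or left out keeps the last). The fingers move at their own pace and stop on an object; FORCE is the grip in N (left out, the last holds). Time passes only in rows, so rows that do not move let the fingers close. It prints the time, the measured TCP pose, the force, the opening and the grip force at its end. Input that does not fit is refused with a message, and nothing moves.
- status.get_obs(): the state, without advancing time (a new reading comes with each control period).
- cams.camera(name): name is "side" or "top"; returns a dict with "pixels" (420x560x3 uint8, blue, green, red), "fx", "fy", "cx", "cy" (pixels), "k1" (the pictures are not rectified: a ray, as slopes to the right and down, at radius r is drawn at 1 + k1 r^2 times it, then the intrinsics apply), "extrinsics" (4x4, takes a point from camera to world coordinates). Camera axes: x right, y up, looking along -z (the intrinsics and any distortion apply to the point x, -y, -z); pixel columns grow to the right and rows downward; lengths in m; the calibration is good to about 2 mm. A picture is of the moment at which its call begins. There is no depth.
- ctrl.hand_in(): hands the job in; it is judged then, once.
The state is a dict: "time_s": time; "qpos": joint angles; "joint_vel": joint speeds; "tau": joint torques, N m; "ee_pos": TCP position; "eef_rot": TCP orientation; "force": force on the tool from outside, world axes, zero at the start; "moment": the same for the moment, N m; "grip_width": finger opening in m; "grip_force": force on a finger pad.
Only numpy, scipy, OpenCV 4.12 (cv2) and the standard library are available. Lean on these libraries where they do the work, as an engineer would, in place of code of your own. Each camera call takes 0.05 s, during which the arm holds its last target. There are 200 camera calls.

## Working session

There is one attempt and no reset: what is moved stays moved. The work goes in short steps, Python scripts to look and compute and a shell command to move; the robot and the scene stay as the last step left them, time stands still between calls to the robot, and variables do not carry over. Pictures are saved under pics/ and viewed, at most 14 in all, crops included, and the job is handed in when it is done.

```bash
ls; mkdir -p pics
python3 - <<'E'
from station import ctrl, cams, status
import cv2,numpy as np
o=status.get_obs();print(o,ctrl.tip_extent)
for n in("side","top"):
    c=cams.camera(n);cv2.imwrite(f"pics/{n}0.png",c["pixels"]);print(n,c["fx"],c["cx"],c["cy"],c["k1"],np.round(c["extrinsics"],3).tolist())
E
```

```text
pics
shift.py
station.py
{'time_s': 0.0, 'qpos': array([-1.18662969e+00,  3.00490270e-01,  1.52162190e+00,  1.47346518e-05,
        1.32069967e+00, -6.65676156e-02]), 'joint_vel': array([-7.05462860e-04, -1.00934433e-04, -1.38397436e-03, -5.81875389e-04,
        8.43726513e-05,  3.99908469e-04]), 'tau': array([ 1.38875846e-03, -5.31807160e+01, -3.52741778e+01,  7.08541065e-02,
        2.43660092e-02, -9.13317012e-05]), 'ee_pos': array([ 0.23951596, -0.49482648,  0.22685854]), 'eef_rot': array([-3.14037712e+00, -9.53385694e-05,  4.50730538e-01]), 'force': array([ 0.535545  ,  0.14072026, -0.00573546]), 'moment': array([-0.02093992,  0.03910181,  0.01413613]), 'grip_force': 0.0, 'grip_width': 0.09369405818380942} 0.022
side 384.79411266835973 274.16927942171105 213.9283971935624 -0.09247307044202598 [[0.934, 0.19, -0.303, 0.284], [-0.358, 0.52, -0.776, -0.969], [0.01, 0.833, 0.554, 0.649], [0.0, 0.0, 0.0, 1.0]]
top 394.90958000805927 277.0244639788853 205.31137013207925 -0.08141469479998144 [[0.002, 0.984, -0.176, 0.435], [-1.0, 0.0, -0.009, -0.241], [-0.008, 0.176, 0.984, 0.968], [0.0, 0.0, 0.0, 1.0]]
```

View pics/side0.png

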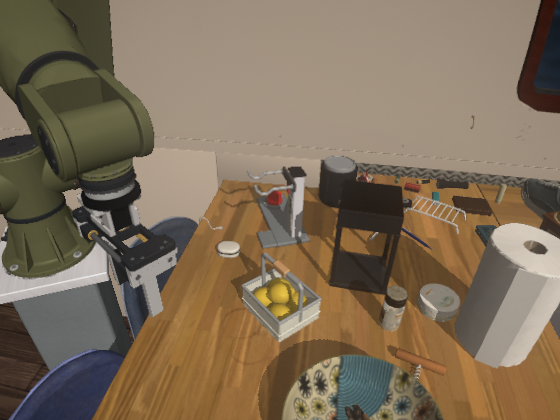

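View pics/top0.png

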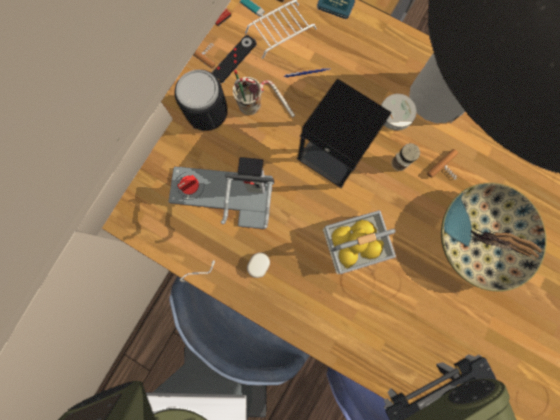

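The side view shows the basket at (280,300), sleeve near (283,270), the scale around (290,200), the red knob at (275,197) and the earbud case at (229,248). In the top view the sleeve is at (367,240), the knob at (188,186), the scale foot at (175-272, 168-228) and the case at (258,265). I'll zoom in for detail.

```bash
cat > h.py <<'E'
from station import ctrl, cams, status
import cv2,numpy as np
def cam(n):
    c=cams.camera(n);c["K"]=np.array([[c["fx"],0,c["cx"]],[0,c["fy"],c["cy"]],[0,0,1.]]);c["D"]=np.array([c["k1"],0,0,0.]);c["E"]=np.array(c["extrinsics"]);return c
def ray(c,uv):
    p=cv2.undistortPoints(np.array([[uv]],float),c["K"],c["D"])[0,0]
    d=c["E"][:3,:3]@np.array([p[0],-p[1],-1]);return c["E"][:3,3],d/np.linalg.norm(d)
def plane(c,uv,z):
    o,d=ray(c,uv);return o+d*(z-o[2])/d[2]
def tri(c1,u1,c2,u2):
    o1,d1=ray(c1,u1);o2,d2=ray(c2,u2)
    t=np.linalg.lstsq(np.c_[d1,-d2],o2-o1,rcond=None)[0]
    a,b=o1+t[0]*d1,o2+t[1]*d2;return (a+b)/2,np.linalg.norm(a-b)
def proj(c,P):
    q=np.linalg.inv(c["E"])@np.r_[P,1];q=np.array([q[0],-q[1],-q[2]])
    return cv2.projectPoints(q[None],np.zeros(3),np.zeros(3),c["K"],c["D"])[0].ravel()
def crop(c,x0,x1,y0,y1,s,f): cv2.imwrite(f,cv2.resize(c["pixels"][y0:y1,x0:x1],None,fx=s,fy=s,interpolation=cv2.INTER_CUBIC))
E
python3 - <<'E'
from h import *
s=cam("side");t=cam("top")
crop(s,210,340,150,345,3,"pics/sc.png");crop(t,160,410,150,290,3,"pics/tc.png")
for n,c in(("s",s),("t",t)):
    h=cv2.cvtColor(c["pixels"],cv2.COLOR_BGR2HSV)
    m=((h[...,0]<6)|(h[...,0]>174))&(h[...,1]>150)&(h[...,2]>90)
    k,l,st,ce=cv2.connectedComponentsWithStats(m.astype(np.uint8))
    print(n,[(st[i].tolist(),ce[i].round(1).tolist()) for i in range(1,k) if st[i,4]>15])
E
```

```text
s [([405, 183, 15, 7, 51], [412.1, 186.1]), ([267, 191, 15, 14, 158], [274.5, 197.8])]
t [([216, 10, 14, 14, 75], [223.0, 16.5]), ([180, 176, 18, 18, 241], [189.1, 184.4])]
```

View pics/sc.png

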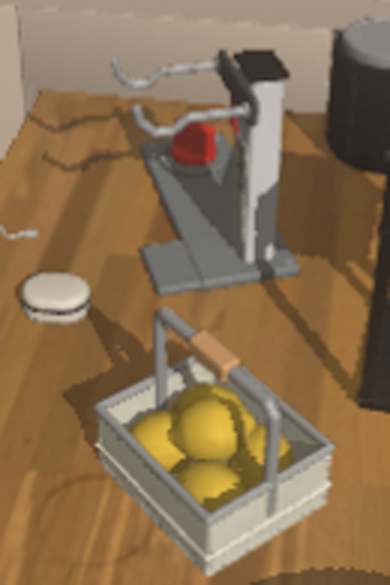

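View pics/tc.png

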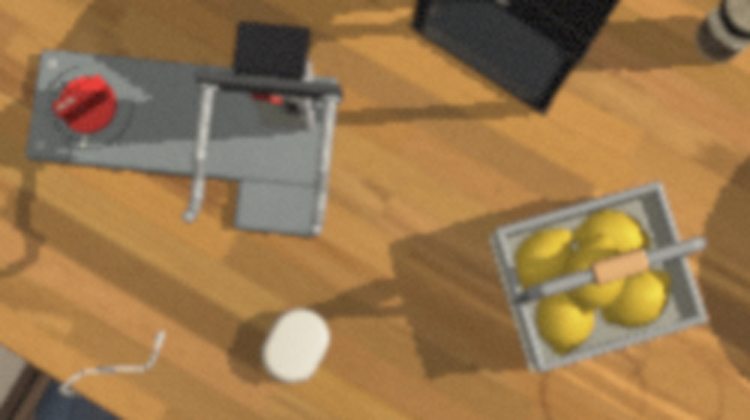

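The crops show the sleeve at top (367,239) and side (282,268). Hook prong tips are at top (223,222) and (266,227), side (248,172) and (255,187). The red knob's bar is still unclear, so I'll measure these and zoom in on the knob.

```bash
cat > scene.py <<'E'
from h import *
s=cam("side");t=cam("top")
def comp(c,lo,hi,box,n=10):
    h=cv2.cvtColor(c["pixels"],cv2.COLOR_BGR2HSV);m=cv2.inRange(h,lo,hi);k=np.zeros_like(m);x0,x1,y0,y1=box;k[y0:y1,x0:x1]=m[y0:y1,x0:x1]
    return k
E
python3 - <<'E'
from scene import *
T=lambda x,y:(160+x/3,150+y/3); S=lambda x,y:(210+x/3,150+y/3)
P=lambda n,a,b:print(n,*[np.round(v,4) for v in tri(t,T(*a),s,S(*b))])
P("sleeve",(621,267),(216,353))
P("bar+",(520,297),(160,313));P("bar-",(703,243),(272,406))
P("tipL",(190,216),(116,66));P("tipR",(318,231),(137,110))
P("plL",(207,85),(220,65));P("plR",(330,92),(245,108))
P("earbud",(297,343),(56,290));P("tongueR",(318,237),(160,292));
P("tongueL",(236,228),(140,250))
for n,p in dict(fl=(42,50),nl=(30,157),tl=(236,228),tr=(318,237)).items(): print(n,plane(t,T(*p),.012).round(4))
print("knob",tri(t,(189.1,184.4),s,(274.5,197.8)), plane(t,(189,184.5),.05))
a=cv2.resize(t["pixels"][168:203,170:210],None,fx=10,fy=10,interpolation=cv2.INTER_CUBIC)
b=cv2.resize(s["pixels"][185:220,255:295],None,fx=10,fy=10,interpolation=cv2.INTER_CUBIC)
cv2.imwrite("pics/k.png",np.hstack([a,b]))
h=cv2.cvtColor(t["pixels"],cv2.COLOR_BGR2HSV)
print(h[235:244,360:376].reshape(9,16,3)[4].tolist())
print(cv2.cvtColor(s["pixels"],cv2.COLOR_BGR2HSV)[268,274:292].tolist())
E
```

```text
sleeve [ 0.5129 -0.4267  0.1275] 0.0021
bar+ [ 0.495  -0.3567  0.1128] 0.0069
bar- [ 0.5288 -0.4863  0.1271] 0.0002
tipL [ 0.54   -0.1286  0.1945] 0.0013
tipR [ 0.53   -0.2134  0.1986] 0.002
plL [ 0.6322 -0.1363  0.1828] 0.0021
plR [ 0.6234 -0.2197  0.1864] 0.0038
earbud [ 0.4612 -0.1905  0.0198] 0.0004
tongueR [ 0.5496 -0.2066  0.005 ] 0.0037
tongueL [ 0.5556 -0.1387  0.0032] 0.0004
fl [0.7047 0.0272 0.012 ]
nl [0.6131 0.0327 0.012 ]
tl [ 0.5543 -0.1396  0.012 ]
tr [ 0.547  -0.2064  0.012 ]
knob (array([ 0.65490321, -0.01798031,  0.03064734]), np.float64(0.0013266048440674849)) [ 0.64946947 -0.02221174  0.05      ]
[[16, 119, 223], [16, 118, 225], [16, 119, 225], [16, 120, 226], [16, 117, 227], [16, 119, 225], [16, 118, 226], [16, 119, 225], [16, 122, 224], [16, 120, 224], [16, 120, 224], [16, 122, 221], [16, 122, 219], [16, 123, 219], [16, 128, 216], [17, 129, 204]]
[[15, 92, 117], [15, 122, 113], [15, 122, 115], [15, 123, 122], [15, 123, 141], [15, 124, 167], [15, 124, 185], [15, 124, 189], [15, 124, 189], [15, 123, 188], [15, 123, 190], [15, 123, 190], [15, 124, 185], [15, 126, 178], [16, 132, 164], [17, 147, 149], [17, 148, 150], [17, 148, 150]]
```

View pics/k.png

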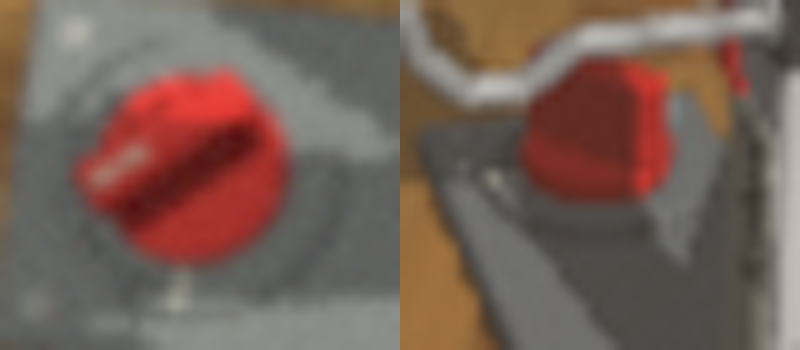

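The knob zoom shows the bar's top face running from (80,170)-(118,208) to (225,72)-(255,120), with the white pointer at lower left. The zero mark is at (178,290). I'll compute the bar's pose from these.

Run:
```python
from scene import *
Z=lambda x,y:(170+x/10-.45,168+y/10-.45); Y=lambda x,y:(255+(x-400)/10-.45,185+y/10-.45)
for n,p in dict(a=(80,170),b=(118,208),c=(225,72),d=(255,120),ptr1=(95,182),ptr2=(148,152)).items(): print(n,plane(t,Z(*p),.056).round(4))
print("disc",plane(t,Z(191,167),.026).round(4),"discedges",plane(t,Z(195,265),.026).round(4),plane(t,Z(290,170),.026).round(4))
print("zero mark",plane(t,Z(178,290),.012).round(4))
print("end",tri(t,Z(240,93),s,Y(650,68)))
print("inner corner foot",plane(t,(160+237/3,150+180/3),.012))
# sleeve
for n,c,b in(("t",t,(355,380,228,252)),("s",s,(268,300,255,282))):
    m=comp(c,(10,90,170),(20,135,255),b) if n=="t" else comp(c,(10,85,100),(16,128,255),b)
    k,l,st,ce=cv2.connectedComponentsWithStats(m);i=1+np.argmax(st[1:,4]);p=np.argwhere(l==i)[:,::-1].astype(np.float32)
    print(n,st[i],ce[i],cv2.minAreaRect(p))
    if n=="t":
        ct=ce[i]
        for v in cv2.boxPoints(cv2.minAreaRect(p)): print(plane(t,v,.133).round(4))
    else: print(tri(t,ct,s,ce[i]))
# handle bar ends: grey
print([proj(s,P).round(1) for P in ([.513,-.427,.133],[.555,-.1735,.185])],[proj(t,P).round(1) for P in ([.513,-.427,.133],[.555,-.1735,.185])])
```

```text
a [0.648 0.004 0.056]
b [ 0.6387 -0.0056  0.056 ]
c [ 0.672 -0.03   0.056]
d [ 0.6602 -0.0377  0.056 ]
ptr1 [6.451e-01 2.000e-04 5.600e-02]
ptr2 [ 0.6524 -0.0122  0.056 ]
disc [ 0.6557 -0.0156  0.026 ] discedges [ 0.6311 -0.0176  0.026 ] [ 0.6549 -0.0402  0.026 ]
zero mark [ 0.6277 -0.0103  0.012 ]
end (array([ 0.66532262, -0.03495276,  0.06115532]), np.float64(0.00034992699440225756))
inner corner foot [ 0.59384924 -0.13968783  0.012     ]
t [358 233  18  11 120] [366.49166667 238.26666667] ((366.5076904296875, 238.36154174804688), (6.928757190704346, 17.27804183959961), 74.74488067626953)
[ 0.515  -0.4045  0.133 ]
[ 0.5246 -0.4405  0.133 ]
[ 0.5104 -0.4439  0.133 ]
[ 0.5008 -0.408   0.133 ]
s [272 260  19  18 156] [280.43589744 268.02564103] ((280.4268493652344, 268.34149169921875), (18.27233123779297, 9.995121002197266), 38.65980529785156)
(array([ 0.51240123, -0.42536191,  0.1259872 ]), np.float64(0.0023855112288792214))
[array([281.7, 265.8]), array([259.8, 182.3])] [array([367.8, 238.2]), array([246.6, 214.9])]
```

```bash
cat > go.py <<'E'
import sys,numpy as np
from scipy.spatial.transform import Rotation as R
from station import ctrl, cams, status
o=status.get_obs();Q=R.from_euler("xyz",o["eef_rot"])
x,y,z,yaw=map(float,sys.argv[1:5])
d=Q.inv().apply(np.array([x,y,z])-o["ee_pos"]);r=(Q.inv()*R.from_euler("xyz",[np.pi,0,yaw])).as_rotvec()
print("pos",o["ee_pos"].round(4),"rot",o["eef_rot"].round(3),"F",o["force"].round(1),"d",d.round(4),"r",r.round(3),"n",np.linalg.norm(d)/.04)
E
python3 shift.py '[[0, 0, 0, 0, 0, -0.15], [0, 0, 0, 0, 0, -0.15], [0, 0, 0, 0, 0, -0.15], [0, 0, 0, 0, 0, -0.15], [0, 0, 0, 0, 0, -0.15], [0, 0, 0, 0, 0, -0.15], [0, 0, 0, 0, 0, -0.15], [0, 0, 0, 0, 0, -0.15], [0, 0, 0, 0, 0, -0.15], [0, 0, 0, 0, 0, -0.15]]' 0.06
python3 shift.py '[[0, 0, 0, 0, 0, -0.12], [0, 0, 0, 0, 0, -0.104], [0, 0, 0, 0, 0, 0]]'
python3 go.py .42 -.02 .227 2.175
```

```text
time_s: 1.4
ee_pos: [0.2396, -0.495, 0.2274]
eef_rot: [-3.142, -0.0, 1.957]
force: [-0.1, 0.2, -0.4]
grip_width: 0.0597
grip_force: 0.0
time_s: 1.7
ee_pos: [0.2396, -0.495, 0.2274]
eef_rot: [-3.142, -0.0, 2.176]
force: [-0.1, -0.8, 0.1]
grip_width: 0.0596
grip_force: 0.0
pos [ 0.2396 -0.495   0.2274] rot [-3.142 -0.     2.176] F [-0.1 -0.8  0.1] d [2.878e-01 4.187e-01 4.000e-04] r [-0.    -0.     0.001] n 12.703101945933035
```

```bash
python3 shift.py '[[0.024, 0.035, 0, 0, 0, 0], [0.024, 0.035, 0, 0, 0, 0], [0.024, 0.035, 0, 0, 0, 0], [0.024, 0.035, 0, 0, 0, 0], [0.024, 0.035, 0, 0, 0, 0], [0.024, 0.035, 0, 0, 0, 0], [0.024, 0.035, 0, 0, 0, 0], [0.024, 0.035, 0, 0, 0, 0], [0.024, 0.035, 0, 0, 0, 0], [0.024, 0.035, 0, 0, 0, 0]]'
python3 shift.py '[[0.024, 0.035, 0, 0, 0, 0], [0.024, 0.034, 0, 0, 0, 0], [0, 0, 0, 0, 0, 0]]'
python3 go.py .655 -.0167 .13 2.175
```

```text
time_s: 2.7
ee_pos: [0.3917, -0.097, 0.2277]
eef_rot: [3.141, 0.001, 2.171]
force: [0.5, -0.3, -0.3]
grip_width: 0.0599
grip_force: 0.0
time_s: 3.0
ee_pos: [0.4217, -0.0166, 0.2275]
eef_rot: [3.141, -0.0, 2.176]
force: [-0.2, 0.3, -0.4]
grip_width: 0.0598
grip_force: 0.0
pos [ 0.4217 -0.0166  0.2275] rot [ 3.141 -0.     2.176] F [-0.2  0.3 -0.4] d [-0.1328  0.1918  0.0976] r [ 0.001 -0.     0.001] n 6.321449601589406
```

```bash
python3 shift.py '[[-0.022, 0.032, 0.01, 0, 0, 0], [-0.022, 0.032, 0.01, 0, 0, 0], [-0.022, 0.032, 0.015, 0, 0, 0], [-0.022, 0.032, 0.02, 0, 0, 0], [-0.022, 0.032, 0.02, 0, 0, 0], [-0.022, 0.032, 0.022, 0, 0, 0], [0, 0, 0, 0, 0, 0], [0, 0, 0, 0, 0, 0]]'
python3 - <<'E'
from h import *
s=cam("side");t=cam("top")
a=cv2.resize(t["pixels"][140:230,140:240],None,fx=4,fy=4);b=cv2.resize(s["pixels"][130:220,230:330],None,fx=4,fy=4)
cv2.imwrite("pics/k2.png",np.hstack([a,b]))
E
python3 go.py .655 -.0167 .052 2.175
```

```text
time_s: 3.8
ee_pos: [0.6535, -0.0203, 0.1291]
eef_rot: [-3.14, -0.001, 2.172]
force: [-0.3, 0.4, 0.4]
grip_width: 0.0604
grip_force: 0.0
pos [ 0.6536 -0.0202  0.1319] rot [3.140e+00 1.000e-03 2.173e+00] F [-0.5 -0.4  0.3] d [0.0022 0.003  0.0799] r [ 0.001  0.001 -0.002] n 1.9992764339670535
```

View pics/k2.png

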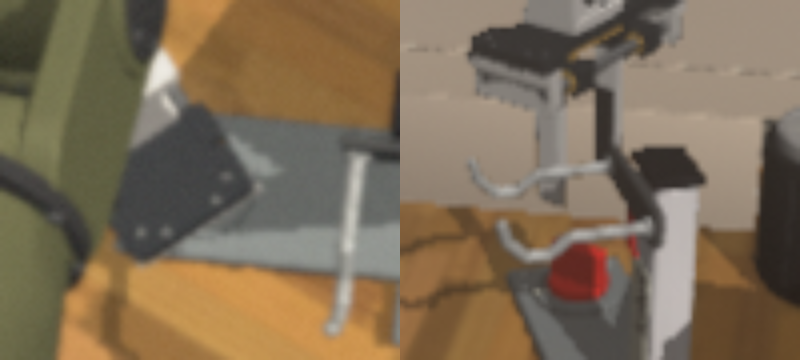

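The gripper stands above the knob with its fingers straddling the bar, and it clears the prongs. Descending and gripping.

```bash
python3 shift.py '[[0.001, 0.0015, 0.02, 0, 0, 0], [0.001, 0.0015, 0.02, 0, 0, 0], [0, 0, 0.02, 0, 0, 0], [0, 0, 0.019, 0, 0, 0], [0, 0, 0, 0, 0, 0]]'
python3 shift.py '[[0, 0, 0, 0, 0, 0], [0, 0, 0, 0, 0, 0], [0, 0, 0, 0, 0, 0], [0, 0, 0, 0, 0, 0], [0, 0, 0, 0, 0, 0], [0, 0, 0, 0, 0, 0]]' 0 25
python3 go.py .655 -.0167 .052 3.036
```

```text
time_s: 4.4
ee_pos: [0.6541, -0.0165, 0.0511]
eef_rot: [-3.14, -0.001, 2.174]
force: [-0.3, 0.8, -0.1]
grip_width: 0.0604
grip_force: 0.0
time_s: 5.0
ee_pos: [0.6553, -0.0163, 0.0516]
eef_rot: [3.141, 0.0, 2.175]
force: [0.1, -1.0, -0.9]
grip_width: 0.0155
grip_force: 0.0
pos [ 0.6553 -0.0163  0.0516] rot [3.141 0.    2.175] F [ 0.1 -1.  -0.9] d [-0.0002 -0.0005 -0.0004] r [ 0.     0.    -0.861] n 0.016740458046121138
```

```bash
python3 shift.py '[[0, 0, 0, 0, 0, 0], [0, 0, 0, 0, 0, 0], [0, 0, 0, 0, 0, -0.1], [0, 0, 0, 0, 0, -0.1], [0, 0, 0, 0, 0, -0.1], [0, 0, 0, 0, 0, -0.1]]' 
python3 shift.py '[[0, 0, 0, 0, 0, -0.1], [0, 0, 0, 0, 0, -0.1], [0, 0, 0, 0, 0, -0.1], [0, 0, 0, 0, 0, -0.08], [0, 0, 0, 0, 0, 0]]' 
python3 go.py .655 -.0167 .052 3.036; python3 -c "
from station import ctrl, cams, status;print(status.get_obs()['moment'])"
```

```text
time_s: 5.6
ee_pos: [0.6551, -0.0164, 0.0516]
eef_rot: [-3.141, -0.0, 2.579]
force: [-3.3, -1.4, 2.8]
grip_width: 0.0135
grip_force: 25.0
time_s: 6.1
ee_pos: [0.6552, -0.0163, 0.0516]
eef_rot: [-3.142, -0.0, 2.956]
force: [-3.4, -1.6, 3.8]
grip_width: 0.0142
grip_force: 25.0
pos [ 0.6552 -0.0163  0.0516] rot [-3.142 -0.     2.956] F [-3.4 -1.6  3.8] d [ 0.0001 -0.0004 -0.0004] r [-0.   -0.   -0.08] n 0.015998208850245856
[-0.05795284  0.54578926  0.05203242]
```

```bash
for i in 1 2; do :; done
python3 shift.py '[[0, 0, 0, 0, 0, -0.04], [0, 0, 0, 0, 0, -0.04], [0, 0, 0, 0, 0, 0]]'; python3 -c "
from station import ctrl, cams, status;print(status.get_obs()['moment'])"
python3 shift.py '[[0, 0, 0, 0, 0, -0.04], [0, 0, 0, 0, 0, 0]]'; python3 -c "
from station import ctrl, cams, status;print(status.get_obs()['moment'])"
```

```text
time_s: 6.4
ee_pos: [0.6552, -0.0163, 0.0515]
eef_rot: [-3.142, -0.0, 3.033]
force: [-4.4, -1.1, 4.3]
grip_width: 0.0142
grip_force: 25.0
[0.02886667 0.60154172 0.00976055]
time_s: 6.6
ee_pos: [0.6553, -0.0163, 0.0515]
eef_rot: [3.141, 0.0, 3.072]
force: [-3.9, -0.1, 4.6]
grip_width: 0.014
grip_force: 25.4
[-0.0150767   0.51871269 -0.51252187]
```

The moment jumped to -0.51 N m, so the knob is at its stop. Releasing and going up and back.

```bash
python3 shift.py '[[0, 0, 0, 0, 0, 0], [0, 0, 0, 0, 0, 0], [0, 0, 0, 0, 0, 0], [0, 0, -0.02, 0, 0, 0], [0, 0, -0.03, 0, 0, 0], [0, 0, -0.04, 0, 0, 0], [0, 0, -0.04, 0, 0, 0], [0, 0, -0.04, 0, 0, 0], [0, 0, 0, 0, 0, 0]]' 0.06
python3 go.py .40 -.03 .222 1.826
```

```text
time_s: 7.5
ee_pos: [0.6569, -0.0163, 0.2278]
eef_rot: [-3.141, 0.009, 3.074]
force: [0.2, 0.5, 0.2]
grip_width: 0.0598
grip_force: 0.0
pos [ 0.6569 -0.0163  0.2278] rot [-3.141  0.009  3.074] F [0.2 0.5 0.2] d [ 0.2555 -0.0309  0.0034] r [0.006 0.008 1.248] n 6.43340730242396
```

```bash
python3 shift.py '[[0.037, -0.004, 0, 0, 0, 0], [0.037, -0.004, 0, 0, 0, 0], [0.037, -0.004, 0, 0, 0, 0], [0.037, -0.004, 0, 0, 0, 0], [0.037, -0.004, 0, 0, 0, 0], [0.037, -0.004, 0, 0, 0, 0], [0.037, -0.004, 0, 0, 0, 0], [0, 0, 0, 0, 0, 0.14], [0, 0, 0, 0, 0, 0.14], [0, 0, 0, 0, 0, 0.14]]'
python3 shift.py '[[0, 0, 0, 0, 0, 0.14], [0, 0, 0, 0, 0, 0.14], [0, 0, 0, 0, 0, 0.14], [0, 0, 0, 0, 0, 0.14], [0, 0, 0, 0, 0, 0.14], [0, 0, 0, 0, 0, 0.128], [0, 0, 0, 0, 0, 0]]'
python3 go.py .40 -.30 .23 1.826
python3 - <<'E'
from h import *
s=cam("side");t=cam("top")
a=cv2.resize(t["pixels"][165:240,165:280],None,fx=4,fy=4);b=cv2.resize(s["pixels"][165:240,235:320],None,fx=4,fy=4)
cv2.imwrite("pics/k3.png",np.hstack([a,b]))
E
```

```text
time_s: 8.5
ee_pos: [0.3948, -0.0269, 0.2212]
eef_rot: [3.141, 0.0, 2.648]
force: [0.0, -0.2, -0.4]
grip_width: 0.0601
grip_force: 0.0
time_s: 9.2
ee_pos: [0.3949, -0.0269, 0.2211]
eef_rot: [-3.141, -0.0, 1.824]
force: [0.2, -0.0, -0.1]
grip_width: 0.0603
grip_force: 0.0
pos [ 0.3949 -0.0269  0.2211] rot [-3.141 -0.     1.824] F [ 0.2 -0.  -0.1] d [-0.2656 -0.0635 -0.0089] r [-0.    -0.    -0.002] n 6.832089104434432
```

View pics/k3.png

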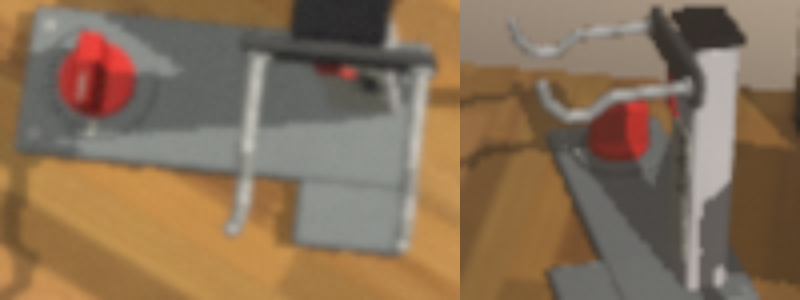

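The knob's pointer now lines up with the white mark. The prongs show clearly, with valleys at side px (256,177.5) and (264,193). I'll move towards the basket and triangulate the valleys on the way.

```bash
python3 shift.py '[[-0.038, -0.009, 0, 0, 0, 0], [-0.038, -0.009, 0, 0, 0, 0], [-0.038, -0.009, 0, 0, 0, 0], [-0.038, -0.009, 0, 0, 0, 0], [-0.038, -0.009, 0, 0, 0, 0], [-0.038, -0.009, 0, 0, 0, 0], [-0.038, -0.009, 0, 0, 0, 0], [0, 0, 0, 0, 0, 0]]' 0.06
python3 go.py .5125 -.4255 .20 1.826
python3 - <<'E'
from h import *
s=cam("side");t=cam("top")
T=lambda x,y:np.array((165+x/4-.4,165+y/4-.4));S=lambda x,y:(235+(x-460)/4-.4,165+y/4-.4)
for n,a,b,v in(("L",T(232,230),T(262,55),S(545,50)),("R",T(403,247),T(422,68),S(575,113))):
    best=min((tri(t,a+(b-a)*k,s,v)[::-1]+(k,) for k in np.linspace(0,1,201)),key=lambda q:q[0]);print(n,best)
E
```

```text
time_s: 10.1
ee_pos: [0.4009, -0.3035, 0.2208]
eef_rot: [-3.141, -0.0, 1.827]
force: [-0.1, 0.2, 0.3]
grip_width: 0.0598
grip_force: 0.0
pos [ 0.4009 -0.3035  0.2208] rot [-3.141 -0.     1.827] F [-0.1  0.2  0.3] d [-0.1463  0.0771  0.0207] r [-0.001 -0.     0.001] n 4.166878693390608
L (np.float64(0.00014091445412475377), array([ 0.56025513, -0.12683429,  0.17527324]), np.float64(0.20500000000000002))
R (np.float64(0.00016362295604669137), array([ 0.55031894, -0.21282941,  0.17737056]), np.float64(0.19))
```

Valleys midpoint is (0.555,-0.170,0.176), which agrees with the foot-based seat estimate (0.555,-0.1735). Now over the basket.

```bash
python3 shift.py '[[-0.0365, 0.0192, 0.005, 0, 0, 0], [-0.0365, 0.0192, 0.005, 0, 0, 0], [-0.0365, 0.0192, 0.005, 0, 0, 0], [-0.0365, 0.0192, 0.005, 0, 0, 0], [0, 0, 0, 0, 0, 0], [0, 0, 0, 0, 0, 0]]' 0.06
python3 go.py .5125 -.4243 .128 1.828
```

```text
time_s: 10.8
ee_pos: [0.5129, -0.4208, 0.2005]
eef_rot: [-3.141, -0.002, 1.829]
force: [-0.5, 0.4, -0.2]
grip_width: 0.0603
grip_force: 0.0
pos [ 0.5129 -0.4208  0.2005] rot [-3.141e+00 -2.000e-03  1.829e+00] F [-0.5  0.4 -0.2] d [-0.0033 -0.0012  0.0725] r [-0.001 -0.002  0.001] n 1.8136177577281594
```

```bash
python3 shift.py '[[-0.0015, -0.001, 0.02, 0, 0, 0], [-0.0015, 0, 0.02, 0, 0, 0], [0, 0, 0.02, 0, 0, 0], [0, 0, 0.0125, 0, 0, 0], [0, 0, 0, 0, 0, 0], [0, 0, 0, 0, 0, 0]]' 0.06
python3 shift.py '[[0, 0, 0, 0, 0, 0], [0, 0, 0, 0, 0, 0], [0, 0, 0, 0, 0, 0], [0, 0, 0, 0, 0, 0], [0, 0, 0, 0, 0, 0], [0, 0, 0, 0, 0, 0], [0, 0, 0, 0, 0, 0]]' 0 40
python3 shift.py '[[0, 0, 0, 0, 0, 0], [0, 0, -0.01, 0, 0, 0], [0, 0, -0.02, 0, 0, 0], [0, 0, -0.03, 0, 0, 0], [0, 0, -0.03, 0, 0, 0], [0, 0, -0.02, 0, 0, 0], [0, 0, 0, 0, 0, 0], [0, 0, 0, 0, 0, 0]]'
python3 - <<'E'
from h import *
s=cam("side");t=cam("top")
a=t["pixels"][120:340,150:450];b=s["pixels"][120:340,200:400]
cv2.imwrite("pics/b1.png",cv2.resize(np.hstack([a,b]),None,fx=1.6,fy=1.6))
E
python3 go.py .44 -.159 .255 1.466
```

```text
time_s: 11.4
ee_pos: [0.5126, -0.4249, 0.1303]
eef_rot: [3.141, 0.001, 1.827]
force: [-0.1, 0.3, 0.8]
grip_width: 0.06
grip_force: 0.0
time_s: 12.1
ee_pos: [0.5123, -0.4252, 0.1288]
eef_rot: [-3.141, -0.0, 1.827]
force: [-0.9, 0.1, -0.7]
grip_width: 0.0156
grip_force: 39.9
time_s: 12.9
ee_pos: [0.5122, -0.425, 0.2382]
eef_rot: [-3.141, -0.001, 1.827]
force: [-0.4, 0.2, -4.2]
grip_width: 0.0158
grip_force: 39.9
pos [ 0.5121 -0.4248  0.2371] rot [-3.140e+00 -2.000e-03  1.827e+00] F [-0.8  0.2 -4.3] d [ 0.2754 -0.0024 -0.0173] r [-0.002 -0.002  0.361] n 6.899932028719995
```

View pics/b1.png

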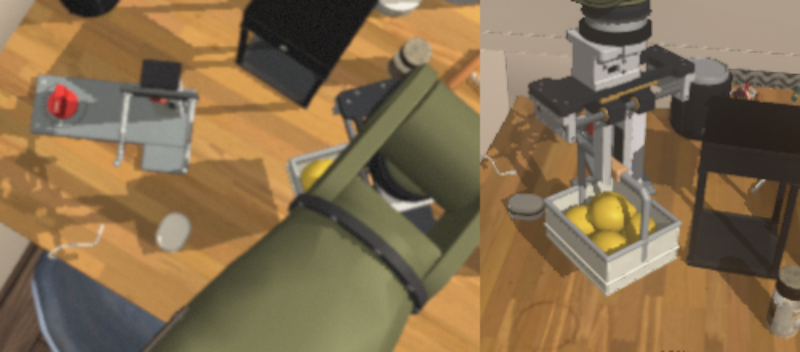

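The basket is held upright, clear of the table, with about 4.3 N on the wrist. It moves back from the hook line first, then turns.

```bash
python3 go.py .415 -.30 .24 1.827
```

```text
pos [ 0.5121 -0.4248  0.2371] rot [-3.140e+00 -2.000e-03  1.827e+00] F [-0.8  0.2 -4.3] d [ 0.1453 -0.0623 -0.0025] r [-0.001 -0.002 -0.   ] n 3.953715714303177
```

```bash
python3 shift.py '[[0.01, -0.004, 0, 0, 0, 0], [0.02, -0.009, 0, 0, 0, 0], [0.025, -0.011, 0, 0, 0, 0], [0.025, -0.011, 0, 0, 0, 0], [0.025, -0.011, 0, 0, 0, 0], [0.022, -0.009, 0, 0, 0, 0], [0.012, -0.005, 0, 0, 0, 0], [0.006, -0.002, 0, 0, 0, 0], [0, 0, 0, 0, 0, 0.05]]'
python3 shift.py '[[0, 0, 0, 0, 0, 0.06], [0, 0, 0, 0, 0, 0.07], [0, 0, 0, 0, 0, 0.07], [0, 0, 0, 0, 0, 0.06], [0, 0, 0, 0, 0, 0.04], [0, 0, 0, 0, 0, 0.011], [0, 0, 0, 0, 0, 0]]'
python3 go.py .415 -.157 .237 1.466
```

```text
time_s: 13.9
ee_pos: [0.4154, -0.3001, 0.2384]
eef_rot: [-3.141, -0.001, 1.777]
force: [1.3, -0.9, -4.2]
grip_width: 0.0156
grip_force: 39.9
time_s: 14.6
ee_pos: [0.4158, -0.3007, 0.2384]
eef_rot: [-3.141, -0.0, 1.466]
force: [0.1, -0.0, -4.0]
grip_width: 0.0154
grip_force: 39.9
pos [ 0.4158 -0.3007  0.2384] rot [-3.141 -0.     1.466] F [ 0.1 -0.  -4. ] d [ 0.1428 -0.0157  0.0015] r [-0.001 -0.     0.   ] n 3.59198174370209
```

```bash
python3 shift.py '[[0.01, -0.001, 0, 0, 0, 0], [0.022, -0.0025, 0, 0, 0, 0], [0.028, -0.003, 0.003, 0, 0, 0], [0.028, -0.003, 0.005, 0, 0, 0], [0.025, -0.003, 0.005, 0, 0, 0], [0.018, -0.002, 0.004, 0, 0, 0], [0.009, -0.001, 0, 0, 0, 0], [0.003, 0, 0, 0, 0, 0], [0, 0, 0, 0, 0, 0], [0, 0, 0, 0, 0, 0]]'
python3 go.py .55 -.171 .221 1.466
python3 - <<'E'
from h import *
s=cam("side");t=cam("top")
a=t["pixels"][150:310,150:340];b=s["pixels"][120:280,180:340]
cv2.imwrite("pics/b2.png",cv2.resize(np.hstack([a,b]),None,fx=2.25,fy=2.25,interpolation=2))
E
```

```text
time_s: 15.6
ee_pos: [0.4154, -0.1573, 0.2221]
eef_rot: [3.141, 0.0, 1.465]
force: [0.2, -0.4, -3.6]
grip_width: 0.0153
grip_force: 39.9
pos [ 0.4154 -0.1573  0.2221] rot [3.141 0.    1.465] F [ 0.2 -0.4 -3.6] d [0.0006 0.1353 0.0011] r [ 0.     0.    -0.001] n 3.38249745653833
```

View pics/b2.png

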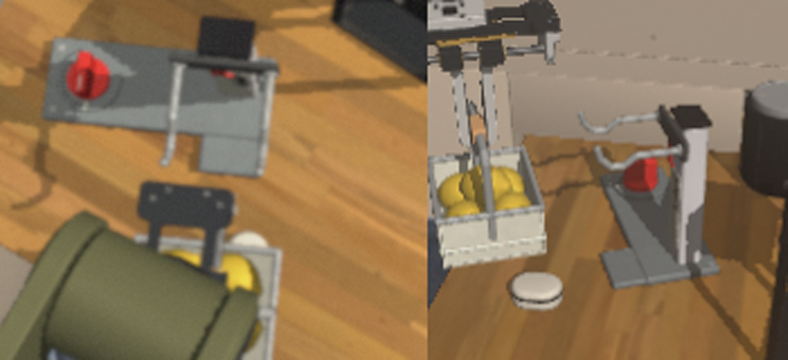

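The basket hangs upright in front of the hook. Its front rim runs from (135,240) to (278,245) in the top half, the case is untouched, and the prongs are ahead. I'll check the sideways centring from the rim corners.

Run:
```python
from h import *
t=cam("top")
g=lambda x,y:plane(t,(150+x/2.25-.3,150+y/2.25-.3),.155)
a,b=g(137,238),g(279,245);print(a,b,(a+b)/2,np.linalg.norm(a-b))
```

```text
[ 0.47526266 -0.09799847  0.155     ] [ 0.46931302 -0.22774245  0.155     ] [ 0.47228784 -0.16287046  0.155     ] 0.12988032409599834
```

Centring agrees to about 2 mm. Bringing it in over the prongs.

```bash
python3 shift.py '[[0, 0.008, 0, 0, 0, 0], [0, 0.016, 0, 0, 0, 0], [0, 0.02, 0, 0, 0, 0], [0, 0.022, 0, 0, 0, 0], [0, 0.022, 0, 0, 0, 0], [0, 0.02, 0, 0, 0, 0], [0, 0.016, 0, 0, 0, 0], [0, 0.01, 0, 0, 0, 0], [0, 0.0065, 0, 0, 0, 0], [0, 0, 0, 0, 0, 0]]'
python3 go.py .555 -.172 .189 1.466
python3 - <<'E'
from h import *
s=cam("side");t=cam("top")
a=t["pixels"][150:290,180:320];b=s["pixels"][120:260,210:350]
cv2.imwrite("pics/b3.png",cv2.resize(np.hstack([a,b]),None,fx=2.8,fy=2.8,interpolation=2))
E
```

```text
time_s: 16.75
ee_pos: [0.5554, -0.1716, 0.2217]
eef_rot: [-3.141, -0.0, 1.466]
force: [-0.1, 0.9, -4.1]
grip_width: 0.0155
grip_force: 39.9
pos [ 0.5554 -0.1716  0.2217] rot [-3.141 -0.     1.466] F [-0.1  0.9 -4.1] d [-0.0005 -0.0003  0.0327] r [-0. -0. -0.] n 0.8165592734970637
```

View pics/b3.png

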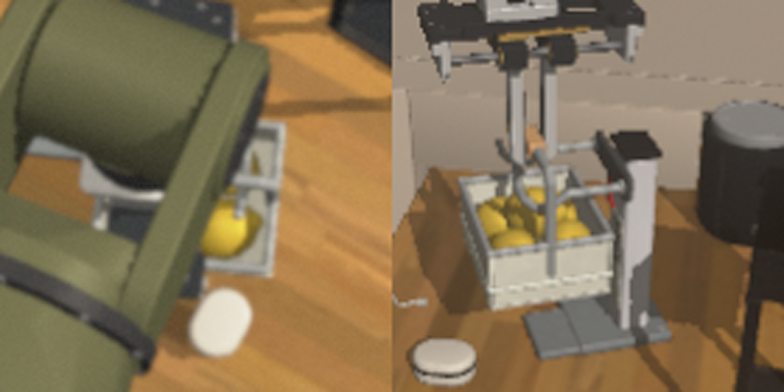

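The bar is over the valleys with the prongs inside the uprights. Lowering in stages while watching the force.

```bash
python3 shift.py '[[0, 0, 0.008, 0, 0, 0], [0, 0, 0.01, 0, 0, 0], [0, 0, 0.01, 0, 0, 0], [0, 0, 0.004, 0, 0, 0], [0, 0, 0, 0, 0, 0], [0, 0, 0, 0, 0, 0]]'
python3 shift.py '[[0, 0, 0.004, 0, 0, 0], [0, 0, 0.004, 0, 0, 0], [0, 0, 0, 0, 0, 0], [0, 0, 0, 0, 0, 0], [0, 0, 0, 0, 0, 0]]'
```

```text
time_s: 17.45
ee_pos: [0.5551, -0.1715, 0.1901]
eef_rot: [3.141, 0.0, 1.466]
force: [0.5, -0.3, -4.1]
grip_width: 0.0158
grip_force: 39.9
time_s: 17.95
ee_pos: [0.5551, -0.1715, 0.1821]
eef_rot: [3.141, 0.0, 1.466]
force: [0.5, 0.4, -2.6]
grip_width: 0.0156
grip_force: 39.9
```

```bash
python3 shift.py '[[0, 0, 0.003, 0, 0, 0], [0, 0, 0.003, 0, 0, 0], [0, 0, 0.003, 0, 0, 0], [0, 0, 0, 0, 0, 0], [0, 0, 0, 0, 0, 0], [0, 0, 0, 0, 0, 0], [0, 0, 0, 0, 0, 0]]'
python3 - <<'E'
from h import *
s=cam("side")
cv2.imwrite("pics/b4.png",cv2.resize(s["pixels"][140:260,220:340],None,fx=4,fy=4,interpolation=2))
E
```

```text
time_s: 18.65
ee_pos: [0.5551, -0.1715, 0.1731]
eef_rot: [3.141, 0.0, 1.466]
force: [1.2, 0.1, 1.1]
grip_width: 0.0156
grip_force: 39.9
```

View pics/b4.png

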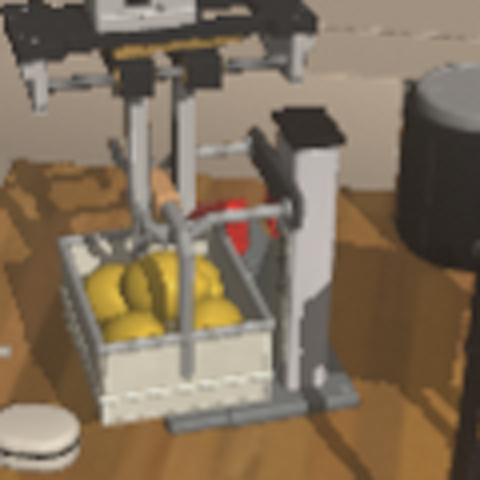

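The bar lies in both valleys and the hook carries the weight. Easing to zero force, then releasing slowly and rising.

```bash
python3 shift.py '[[0, 0, -0.003, 0, 0, 0], [0, 0, 0, 0, 0, 0], [0, 0, 0, 0, 0, 0], [0, 0, 0, 0, 0, 0]]' 0 10
python3 shift.py '[[0, 0, 0, 0, 0, 0], [0, 0, 0, 0, 0, 0], [0, 0, 0, 0, 0, 0], [0, 0, 0, 0, 0, 0], [0, 0, 0, 0, 0, 0], [0, 0, 0, 0, 0, 0]]' 0.05
python3 shift.py '[[0, 0, -0.01, 0, 0, 0], [0, 0, -0.02, 0, 0, 0], [0, 0, -0.03, 0, 0, 0], [0, 0, -0.03, 0, 0, 0], [0, 0, -0.03, 0, 0, 0], [0, 0, 0, 0, 0, 0], [0, 0, 0, 0, 0, 0], [0, 0, 0, 0, 0, 0], [0, 0, 0, 0, 0, 0], [0, 0, 0, 0, 0, 0]]'
python3 shift.py '[[0, 0, 0, 0, 0, 0], [0, 0, 0, 0, 0, 0], [0, 0, 0, 0, 0, 0], [0, 0, 0, 0, 0, 0], [0, 0, 0, 0, 0, 0], [0, 0, 0, 0, 0, 0], [0, 0, 0, 0, 0, 0], [0, 0, 0, 0, 0, 0], [0, 0, 0, 0, 0, 0], [0, 0, 0, 0, 0, 0]]'
python3 - <<'E'
from h import *
s=cam("side");p=s["pixels"].copy()
for i in range(10): q=cam("side")["pixels"]
print("motion",np.abs(p.astype(int)-q)[140:280,220:345].max())
c=q[140:260,220:340];cv2.imwrite("pics/b5.png",cv2.resize(c,None,fx=4,fy=4,interpolation=2))
h=cv2.cvtColor(q,cv2.COLOR_BGR2HSV);m=cv2.inRange(h,(9,90,100),(16,150,255))[165:205,245:280];y,x=np.nonzero(m);print("sleeve",len(x),x.mean()+245,y.mean()+165)
for z in(.185,.171,.175):print(z,proj(s,[.555,-.1715,z]))
E
```

```text
time_s: 19.1
ee_pos: [0.555, -0.1715, 0.1759]
eef_rot: [-3.141, -0.0, 1.466]
force: [-0.6, -1.1, -0.2]
grip_width: 0.0157
grip_force: 10.0
time_s: 19.7
ee_pos: [0.555, -0.1715, 0.176]
eef_rot: [3.142, -0.0, 1.466]
force: [-0.1, -1.2, -0.3]
grip_width: 0.05
grip_force: 0.0
time_s: 20.7
ee_pos: [0.5549, -0.1714, 0.2952]
eef_rot: [-3.14, -0.0, 1.466]
force: [0.8, 0.4, -0.3]
grip_width: 0.0501
grip_force: 0.0
time_s: 21.7
ee_pos: [0.555, -0.1715, 0.2959]
eef_rot: [-3.142, -0.0, 1.466]
force: [-0.1, 0.6, 0.5]
grip_width: 0.05
grip_force: 0.0
motion 4
sleeve 246 258.869918699187 187.53658536585365
0.185 [259.50237482 181.96721013]
0.171 [259.56280093 186.86449104]
0.175 [259.54558851 185.47304418]
```

View pics/b5.png

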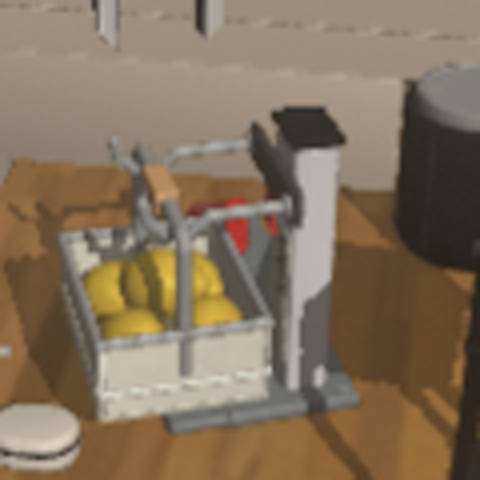

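The basket hangs upright and still, with its bar in both valleys, the sleeve where predicted and the gripper clear above. Handing in.

```bash
python3 -c "
from station import ctrl, cams, status;print(ctrl.hand_in())"
```

```text
the job is handed in; nothing more can be done
None
```

I turned the tare knob back to its zero stop, hung the basket upright and still with its bar in both hook valleys, left the earbud case alone, and handed the job in at about 22 s; no verdict was returned.

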